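# Reset the tube-sawing jig's stop and hold the brass tube in its V

### The arm

A 7-joint arm with a two-finger parallel gripper is mounted at the origin on the work surface; the furniture and walls round the work are solid. World frame = base frame: x ahead of the robot, y to its left, z up, the work surface at z = 0. Lengths are in m, angles in rad, forces in N, time in s.
With the tool pointing down it reaches from about 0.425 to 0.95 m from the base axis. Payload 16.7 kg.
Tool frame: the origin (TCP) lies at the very end of the fingers, on their centre line; the grasp point (between the pads) lies r.hold_point_z behind it (r.hold_point_z is the distance from the TCP to the grasp point, in m); z points along the fingers, y is the line along which they close (so a half turn about z gives the same grasp; the last joint's range is limited). The gripper opens to 94 mm and grips with 3 to 60 N. Pads are 16 mm wide; open, the fingers measure 119 mm over their backs; the gripper's body (75 mm by 177 mm) begins 78 mm behind the grasp point.
Start: joints at [-1.313, 0.426, 0.074, 1.606, -0.034, 1.111, -0.067], TCP at [0.267, 0.62, 0.205] pointing down, gripper open.
Joint ranges: [-2.85, 2.85], [-0.5, 2.14], [-1.23, 1.37], [0.21, 2.46], [-1.02, 4.16], [0.16, 2.05], [-2.73, 2.73]. Speed limits (rad/s): [1.89, 1.89, 2.39, 2.39, 3.01, 3.01, 3.01].

### API

Orientations are given as [roll, pitch, yaw] about the fixed x, y, z axes, in that order (R = Rz(yaw) Ry(pitch) Rx(roll)).
In Python, from rig import readout, viewer, workorder, r gives the robot as it stands. The module is installed in compiled form; this text tells all that it offers.
- The arm moves only by the tool play_rows, never from a script. Its argument "commands" is a list that holds one entry, the list of rows, each a list of 7 numbers: the shift along the world's x, y, z each as a share of 0.3 m, from -1 to 1, then the turn, a rotation vector about the world's x, y, z each as a share of 30 degrees, from -1 to 1, then the opening, from -1 (shut) to 1 (fully open), so that 0 is half open. A call has 1 to 8 rows; each row is the pose to reach, as a shift and turn from the pose commanded when the call began; what a row does not reach only later rows make up. A row lasts 1/10 s, in which the tool goes at most 50 mm and 8.59 degrees, less where a joint would pass 70% of its speed; a pose out of reach is approached as far as the arm can. A call with a number of a shift or a turn outside -1 to 1 is refused whole. A call with a gripper value outside its range is refused whole. The fingers move at their own pace and stop on an object; "squeeze" is the grip in N (left out, the last holds). Time passes only in rows, so rows that repeat a pose let the fingers close. It gives the time, the measured TCP pose, the force, the opening and the grip force at its end, in the units of the state.
- readout.read_state(): the state, without advancing time (a new reading comes with each control period).
- viewer.capture(name): name is "scene" or "top"; returns a dict with "frame" (480x640x3 uint8, red, green, blue), "fx", "fy", "cx", "cy" (pixels), "distortion" ([k1, k2, p1, p2, k3] as OpenCV has them; the pictures are not rectified), "cam_to_world" (4x4, takes a point from camera to world coordinates). Camera axes: x right, y down, z forward; pixel columns grow to the right and rows downward; lengths in m; the calibration is good to about 2 mm. A picture is of the moment at which its call begins. There is no depth.
- workorder.job_done(): hands the job in; it is judged then, once.
The state is a dict: "time_s": time; "joint_positions": joint angles; "joint_velocities": joint speeds; "effort": joint torques, N m; "eef_pos": TCP position; "eef_rot": TCP orientation; "wrist_force": force on the tool from outside, world axes, zero at the start; "torque": the same for the moment, N m; "width": opening from 0.0 (shut) to 1.0 (fully open); "grip_force": force on a finger pad.
Only numpy, scipy, OpenCV 4.12 (cv2) and the standard library are available. Lean on these libraries where they do the work, as an engineer would, in place of code of your own. Each camera call takes 0.05 s, during which the arm holds its last target. There are 200 camera calls.

### The job

The tube-sawing jig is still set for narrow ring blanks: lift its stop plate out of the slot next to the saw cut and slide it fully home in the empty outer slot, nearer the end of the jig, and let go of it. Then take the loose brass tube, lay it in the V with one end up against the stop plate, and finish still holding the tube, pressed firmly down so that it bears on both sides of the V as for sawing, but not so hard that the tube would be crushed. Leave the other things on the bench where they are.

Things in the scene. Friction and masses are not known exactly. Their poses are not given: they have to be found in the camera images.
- jig: Tube-sawing jig fixed to the table: dark steel base plate 72 x 166 x 10 mm (x, y, z), screw heads 4 mm high at its ends, with two steel cheeks forming a 90 degree V groove along its y axis, open upward. Origin: centre of the base's underside, z up, +y towards the end with the stop slots. Cheeks: x -30 to 30, y -66.5 to 66.5, top at z = 36 mm. Saw cut (2 mm wide) across at y = 22.5.
- front_cheek: cheek on the jig's -x side (towards the robot), one side of the V, ground smooth (slippery against the tube); frame = the jig's. The V is 28 mm wide at the top; a 24 mm tube seated in it has its axis at x = 0, z = 39 mm (jig frame)
- back_cheek: cheek on the jig's +x side, the other side of the V; frame = the jig's
- outer_slot (a point): centre of the floor of the outer stop slot (jig frame 0, 56.5, 10 mm); axes as the jig's. Both stop slots are 6 mm wide along y, 53 mm long along x, closed at their ends, 26 mm deep from the cheek tops to the base plate. The grip of a plate standing home reaches 4 mm beyond each face of the plate, 5 mm above the top of a seated tube; the plate may lean by up to 0.08 rad
- inner_slot (a point): centre of the floor of the inner stop slot, next to the saw cut (jig frame 0, 34.5, 10 mm); the stop plate stands here at the start; axes as the jig's
- cutout (a point): point on the axis of a seated tube, in the middle of the finger cut-out (jig frame 0, -21.5, 39 mm); axes as the jig's. The cut-out interrupts both cheeks from y = -46.5 to 3.5 mm and is open at both sides; nothing in it stands above z = 14 mm, so fingers can straddle the tube there
- stop_plate: Loose stop plate, about 0.09 kg, upright: steel, 50 mm wide (its x), 4 mm thick (its y; lowest 3 mm thinned to 2.5), with a dark wooden grip along its top, 36 (x) x 12 (y) x 18 mm high, from 46 to 64 mm above the foot. Origin: centre of the foot, z up. x and y start parallel to the jig's. Pinch it across its 12 mm. Fully home its foot rests on the slot's floor.
- tube: Loose brass tube, 24 mm outside diameter, 140 mm long, about 0.16 kg, lying on the table right of the jig. Origin: on its axis at mid-length; its y is the axis. Either end may go to the stop. With an end against the stop plate in the outer slot, its middle is at about y = -15.5 mm in the jig's frame.
- paste_tin: bystander: low round black tin 55 x 14 mm, behind the jig
- vial_1: bystander: small clear vial 27 mm wide, 32 mm high, behind, at the table's far edge
- mug_1: bystander, too heavy to shift: orange mug, 101 mm high, 81 mm wide, standing at the far right, close beyond the tube; origin: centre of underside
- firebrick: bystander, too heavy to shift: rough grey block, about 125 x 120 x 111 mm high, at the table's left edge; origin: centre of underside
- bench_block: bystander: square steel block 64 x 64 x 19 mm, between robot and tube; origin: centre of underside
Mind the look-alikes: they are no part of the job. Leave any turquoise look-alike of the stop_plate alone.

How it is judged:
By the outcome, as a careful person would: the job done as asked, in the order asked, and still so for the second after the job is handed in, while the arm keeps its last pose, push and grip.
It also fails if it takes over 53 s, if anything falls off the work surface, if the arm or the gripper's body presses on something with over 40 N, if the wrist force passes 120 N, or if a joint passes its speed limit or range.

## Working session

There is one attempt and no reset: what is moved stays moved. The work goes in short steps, Python scripts to look and compute and a tool call to move; the robot and the scene stay as the last step left them, time stands still between calls to the robot, and variables do not carry over. Pictures are saved under pics/ and viewed, at most 10 in all, crops included, and the job is handed in when it is done.

Besides the shell and the picture viewer there is one more tool, called after "Call:" by a JSON object that holds its "name" and its "arguments". play_rows: Moves the arm, as the interface text tells. Its arguments: {"type":"object","properties":{"commands":{"type":"array"},"squeeze":{"type":"number"}},"required":["commands"]}

```bash
mkdir -p pics; cat > h.py <<'E'
import numpy as np, cv2
from rig import readout, viewer, workorder, r
def cap(name,fn=None):
    c=viewer.capture(name)
    if fn: cv2.imwrite('pics/'+fn,c['frame'][:,:,::-1])
    c['K']=np.array([[c['fx'],0,c['cx']],[0,c['fy'],c['cy']],[0,0,1.]]); c['D']=np.array(c['distortion'],float); c['T']=np.array(c['cam_to_world'])
    return c
def ray(c,p):
    u=cv2.undistortPoints(np.array([[p]],float),c['K'],c['D'])[0,0]
    return c['T'][:3,3],c['T'][:3,:3]@np.array([u[0],u[1],1])
def onz(c,p,z):
    o,d=ray(c,p); return (o+d*(z-o[2])/d[2])
def proj(c,P):
    P=np.atleast_2d(np.array(P,float)); Ti=np.linalg.inv(c['T'])
    return cv2.projectPoints(P,cv2.Rodrigues(Ti[:3,:3])[0],Ti[:3,3],c['K'],c['D'])[0][:,0]
E
python3 - <<'E'
from h import *
print(readout.read_state(), r.hold_point_z)
a=cap('scene','s0.png');b=cap('top','t0.png')
for c in (a,b): print(c['K'].round(1).tolist(),c['D'],c['T'].round(3).tolist())
E
```

```text
{'time_s': 0.0, 'joint_positions': array([-1.31351859,  0.42674386,  0.07384306,  1.60657903, -0.0341011 ,
        1.11081471, -0.06709949]), 'joint_velocities': array([-7.26664662e-05,  5.65108865e-04, -9.03924835e-04, -8.83699990e-05,
       -1.58931178e-03,  1.40412544e-03, -8.35403393e-04]), 'effort': array([-5.95492747e-05, -9.35830021e+01,  3.66631798e+00, -4.54197407e+01,
       -4.88640473e-02,  2.03477038e-02,  8.91743980e-05]), 'eef_pos': array([0.26691739, 0.61951433, 0.20477982]), 'eef_rot': array([-3.14031015e+00,  9.14876223e-05,  2.73479132e+00]), 'wrist_force': array([-0.10871135, -1.02929883,  0.93986298]), 'torque': array([ 0.03514739, -0.00336553, -0.00240097]), 'grip_force': 0.0, 'width': 0.9986744762552401} 0.0188
[[496.1, 0.0, 321.6], [0.0, 496.1, 235.3], [0.0, 0.0, 1.0]] [-0.02577921  0.          0.          0.          0.        ] [[0.812, -0.235, 0.534, 0.017], [-0.584, -0.309, 0.751, -0.696], [-0.012, -0.922, -0.388, 0.393], [0.0, 0.0, 0.0, 1.0]]
[[583.3, 0.0, 321.3], [0.0, 583.3, 236.0], [0.0, 0.0, 1.0]] [-0.01784498  0.          0.          0.          0.        ] [[-0.097, -0.973, 0.21, 0.26], [-0.995, 0.094, -0.027, -0.002], [0.007, -0.212, -0.977, 1.223], [0.0, 0.0, 0.0, 1.0]]
```

View pics/s0.png

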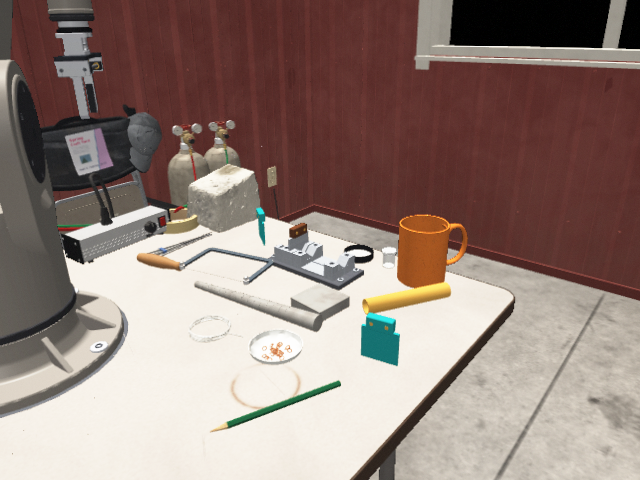

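View pics/t0.png

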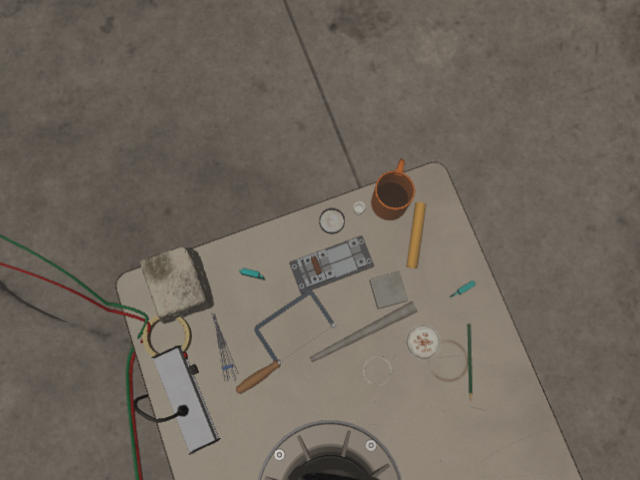

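The top view shows these candidates:
- **Stop plate:** the brown grip in the jig at (316,265) is mine. The turquoise ones at (252,273) and (463,289) are look-alikes.
- **Tube:** the brass one at (416,235). The grey mandrel at (365,333) and the pencil at (470,360) are not it.

I'll check both choices in a close crop.

```bash
python3 - <<'E'
import cv2,numpy as np
t=cv2.imread('pics/t0.png');s=cv2.imread('pics/s0.png')
a=cv2.resize(t[195:295,280:440],None,fx=5,fy=5,interpolation=cv2.INTER_CUBIC)
cv2.imwrite('pics/c0.png',a)
b=cv2.resize(s[200:320,260:460],None,fx=4,fy=4,interpolation=cv2.INTER_CUBIC)
cv2.imwrite('pics/c1.png',b)
E
```

```text
(no output)
```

View pics/c0.png

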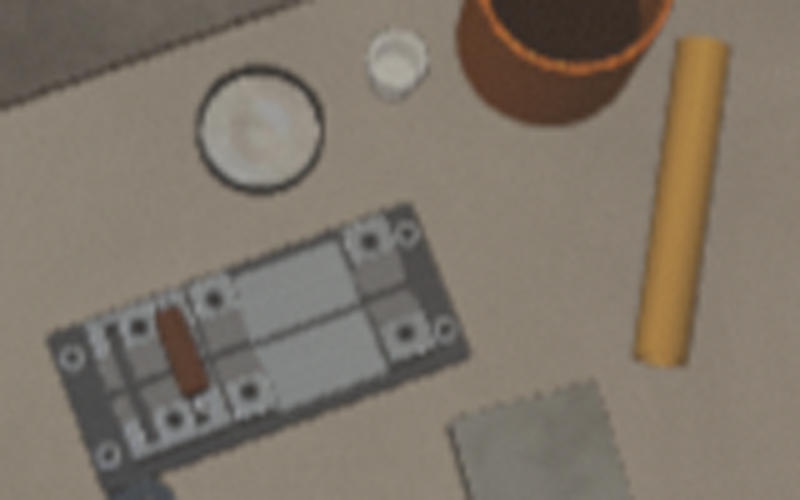

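View pics/c1.png

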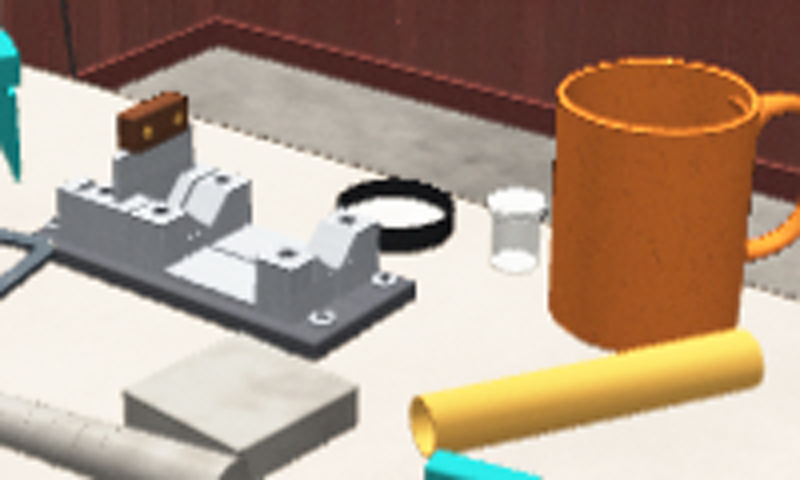

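The crops confirm both choices. The brown grip, with no turquoise, is at top pixel (316,265) in the inner slot. The brass tube runs from (420,203) to (412,268), and the outer slot is the dark line near (303,271). Next I'll fit the poses.

```bash
cat > fit.py <<'E'
from h import *
from scipy.optimize import least_squares
def seg(c,lo,hi,roi=None):
    hsv=cv2.cvtColor(c['frame'],cv2.COLOR_RGB2HSV); m=cv2.inRange(hsv,np.array(lo),np.array(hi))
    if roi: z=np.zeros_like(m); x0,x1,y0,y1=roi; z[y0:y1,x0:x1]=255; m&=z
    n,l,st,ce=cv2.connectedComponentsWithStats(m); k=1+np.argmax(st[1:,4]); return (l==k),ce[k]
E
python3 - <<'E'
from fit import *
a=cap('scene');b=cap('top')
P=lambda q:np.array([280+q[0]/5-.4,195+q[1]/5-.4]); S=lambda q:np.array([260+q[0]/4-.4,200+q[1]/4-.4])
J=lambda p,X:np.array([p[0]+np.cos(p[2])*X[0]-np.sin(p[2])*X[1],p[1]+np.sin(p[2])*X[0]+np.cos(p[2])*X[1],X[2]])
T=[((50,338),(.036,.083,.01)),((412,205),(.036,-.083,.01)),((470,352),(-.036,-.083,.01)),((105,490),(-.036,.083,.01))]
C=[((415,283),(.036,-.083,.01)),((318,345),(-.036,-.083,.01))]
f=lambda p:np.concatenate([proj(b,J(p,X))[0]-P(q) for q,X in T]+[proj(a,J(p,X))[0]-S(q) for q,X in C])
s=least_squares(f,[.7,0,.3],loss='soft_l1'); print('jig',s.x,np.rad2deg(s.x[2]),f(s.x).round(1)); p=s.x
for n,X in dict(inner=(0,.0345,.01),outer=(0,.0565,.01),cut=(0,-.0215,.039),mid=(0,-.0155,.039)).items(): print(n,J(p,X).round(4))
for c,q,n in ((b,P((182,350)),'top'),):
    w=onz(c,q,.068); print('grip raw',w)
# predicted grip corners
print('gripP top',[ (5*(proj(b,J(p,(x,y,.074)))[0]-[280,195])).round() for x in(-.018,.018) for y in (.0285,.0405)])
print('gripP sc',[ (4*(proj(a,J(p,(x,y,.074)))[0]-[260,200])).round() for x in(-.018,.018) for y in (.0285,.0405)])
# tube silhouettes both cams
obs=[]
for c,roi in ((b,(400,440,195,275)),(a,(360,455,280,318))):
    m,ce=seg(c,(14,90,60),(30,255,255),roi); ys,xs=np.nonzero(m); print(m.sum(),ce,xs.min(),xs.max(),ys.min(),ys.max()); obs.append((c,m))
def hull(c,t):
    d=np.array([-np.sin(t[2]),np.cos(t[2]),0]);n=np.array([np.cos(t[2]),np.sin(t[2]),0])
    pts=[np.array([t[0],t[1],.012])+s*.07*d+.012*(np.cos(w)*n+np.sin(w)*np.array([0,0,1])) for s in(-1,1) for w in np.linspace(0,6.28,24)]
    return cv2.convexHull(proj(c,pts).astype(np.float32))
def cost(t):
    e=[]
    for c,m in obs:
        M=np.zeros(m.shape,np.uint8); cv2.fillConvexPoly(M,np.round(hull(c,t)*16).astype(int),1,shift=4); e.append((M.astype(bool)^m).sum())
    return sum(e)
from scipy.optimize import minimize
ends=[onz(b,(420.5,203),.012),onz(b,(412,268),.012)]; mid=(ends[0]+ends[1])/2; d=ends[0]-ends[1]
t0=[mid[0],mid[1],np.arctan2(-d[0],d[1])]
s=minimize(cost,t0,method='Nelder-Mead',options=dict(initial_simplex=[t0]+[np.array(t0)+v for v in np.diag([.006,.006,.05])])); print('tube',t0,s.x,s.fun)
E
```

```text
jig [ 0.45812063 -0.05150099  0.26247473] 15.038694349014825 [-0.9 -0.4 -0.  -0.8  0.9  1.1 -0.1  1.2  1.2 -0.5 -0.3  0. ]
inner [ 0.4492 -0.0182  0.01  ]
outer [0.4435 0.0031 0.01  ]
cut [ 0.4637 -0.0723  0.039 ]
mid [ 0.4621 -0.0665  0.039 ]
grip raw [ 0.45037418 -0.01793305  0.068     ]
gripP top [array([211., 385.]), array([183., 396.]), array([179., 302.]), array([151., 312.])]
gripP sc [array([134., 118.]), array([113., 112.]), array([189.,  94.]), array([168.,  87.])]
711 [415.81153305 234.61603376] 407 425 202 267
1376 [406.57848837 297.33502907] 362 450 282 313
tube [np.float64(0.5023306409945981), np.float64(-0.2372052817008321), np.float64(-1.8293490203642802)] [ 0.50332756 -0.23473281 -1.84025107] 246.0
```

Call:
{"name": "play_rows", "arguments": {"commands": [[[0.2,-1,0,0,0,0.425,0],[0.2,-1,0,0,0,0.425,0],[0.2,-1,0,0,0,0.425,0],[0.2,-1,0,0,0,0.425,0],[0.2,-1,0,0,0,0.425,0],[0.2,-1,0,0,0,0.425,0],[0.2,-1,0,0,0,0.425,0]]], "squeeze": 25}}

```text
time_s: 0.9
eef_pos: [0.3282, 0.3146, 0.2056]
eef_rot: [-3.141, -0.0, 2.952]
wrist_force: [-0.9, 0.3, 0.6]
width: 0.503
grip_force: 0.0
```

Call:
{"name": "play_rows", "arguments": {"commands": [[[0.2,-1,0,0,0,0.425,0],[0.2,-1,0,0,0,0.425,0],[0.2,-1,0,0,0,0.425,0],[0.2,-1,0,0,0,0.425,0],[0.2,-1,0,0,0,0.425,0],[0.2,-1,0,0,0,0.425,0],[0.2,-1,0,0,0,0.425,0]]]}}

```text
time_s: 1.6
eef_pos: [0.3875, 0.0159, 0.2057]
eef_rot: [3.141, 0.001, -3.108]
wrist_force: [-0.4, 0.8, 0.5]
width: 0.502
grip_force: 0.0
```

```bash
python3 - <<'E'
from h import *
s=readout.read_state(); print({k:np.round(v,3) for k,v in s.items()})
b=cap('top')
for n,q,z in (('mug bottom edge nr',(390,220),0),('mug rim centre',(393,190),.1),('block',(389,285),.019),('blk corner',(280+450/5,195+425/5),.019),('blk cornR',(280+595/5,195+380/5),.019)): print(n,onz(b,q,z).round(3))
E
```

```text
{'time_s': np.float64(1.6), 'joint_positions': array([-0.703, -0.101,  0.471,  2.223,  0.054,  1.008,  1.342]), 'joint_velocities': array([ 0.072,  0.028,  0.083, -0.022, -0.014, -0.005,  0.173]), 'effort': array([  1.378, -26.08 ,  -0.147, -42.23 ,   0.526,   0.166,   1.576]), 'eef_pos': array([0.388, 0.016, 0.206]), 'eef_rot': array([ 3.141e+00,  1.000e-03, -3.108e+00]), 'wrist_force': array([-0.396,  0.808,  0.457]), 'torque': array([ 0.087,  0.001, -0.006]), 'grip_force': np.float64(0.0), 'width': np.float64(0.502)}
mug bottom edge nr [ 0.543 -0.187  0.   ]
mug rim centre [ 0.581 -0.186  0.1  ]
block [ 0.401 -0.165  0.019]
blk corner [ 0.415 -0.127  0.019]
blk cornR [ 0.428 -0.19   0.019]
```

Call:
{"name": "play_rows", "arguments": {"commands": [[[0.207,-0.113,-0.317,0,0,0.437,0],[0.207,-0.113,-0.317,0,0,0.437,0],[0.207,-0.113,-0.317,0,0,0.437,0],[0.207,-0.113,-0.317,0,0,0.437,0],[0.207,-0.113,-0.317,0,0,0.437,0]]]}}

```text
time_s: 2.15
eef_pos: [0.4487, -0.0135, 0.1096]
eef_rot: [-3.141, -0.003, -2.875]
wrist_force: [0.4, -0.0, 0.1]
width: 0.499
grip_force: 0.0
```

```bash
python3 - <<'E'
from h import *
s=readout.read_state(); print({k:np.round(s[k],4) for k in ('eef_pos','eef_rot')})
a=cap('scene');b=cap('top')
A=cv2.resize(a['frame'][180:300,250:390],None,fx=4,fy=4,interpolation=cv2.INTER_CUBIC)
B=cv2.resize(b['frame'][225:325,290:350],(288,480),interpolation=cv2.INTER_CUBIC)
tc=s['eef_pos']
p=proj(a,[tc])[0]; cv2.circle(A,tuple(((p-[250,180])*4).astype(int)),2,(255,0,0),-1)
cv2.imwrite('pics/v1.png',np.hstack([A[:,:500],B])[:,:,::-1])
E
```

```text
{'eef_pos': array([ 0.4487, -0.0135,  0.1096]), 'eef_rot': array([-3.1409e+00, -3.0000e-03, -2.8749e+00])}
```

View pics/v1.png

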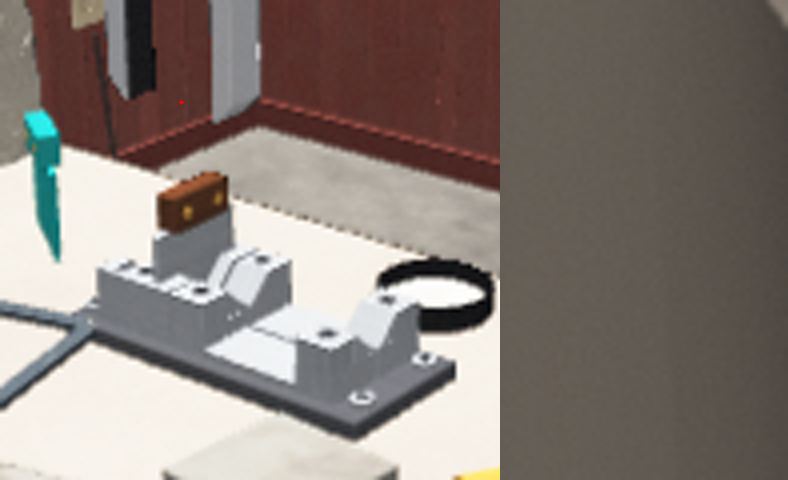

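The scene crop shows the grip at (193,200), within 1 px of the prediction, and the TCP is above it. The arm hides the jig in the top view. I'll descend and pinch.

Call:
{"name": "play_rows", "arguments": {"commands": [[[0,0,-0.1,0,0,0,0],[0,0,-0.21,0,0,0,0],[0,0,-0.21,0,0,0,0],[0,0,-0.21,0,0,0,0]]]}}

```text
time_s: 2.65
eef_pos: [0.4493, -0.0136, 0.0487]
eef_rot: [3.141, 0.001, -2.875]
wrist_force: [0.4, 0.3, 0.6]
width: 0.5
grip_force: 0.0
```

Call:
{"name": "play_rows", "arguments": {"commands": [[[0,0,0,0,0,0,-0.5],[0,0,0,0,0,0,-0.9],[0,0,0,0,0,0,-1],[0,0,0,0,0,0,-1],[0,0,0,0,0,0,-1],[0,0,0,0,0,0,-1]]], "squeeze": 15}}

```text
time_s: 3.25
eef_pos: [0.4495, -0.0143, 0.0476]
eef_rot: [-3.141, 0.001, -2.875]
wrist_force: [0.5, -2.6, 7.9]
width: 0.132
grip_force: 15.0
```

Call:
{"name": "play_rows", "arguments": {"commands": [[[0,0,0.03,0,0,0,-1],[0,0,0.07,0,0,0,-1],[0,0,0.11,0,0,0,-1],[0,0,0.15,0,0,0,-1],[0,0,0.15,0,0,0,-1],[0,0,0.15,0,0,0,-1]]]}}

```text
time_s: 3.85
eef_pos: [0.4494, -0.0136, 0.0927]
eef_rot: [3.141, 0.001, -2.874]
wrist_force: [0.0, 0.3, -0.3]
width: 0.129
grip_force: 15.0
```

```bash
python3 - <<'E'
from h import *
s=readout.read_state(); print({k:np.round(s[k],4) for k in ('eef_pos','eef_rot','wrist_force','width')})
a=cap('scene')
A=cv2.resize(a['frame'][200:290,260:370],None,fx=6,fy=6,interpolation=cv2.INTER_CUBIC)
th=0.2625
J=lambda X:np.array([.4581+np.cos(th)*X[0]-np.sin(th)*X[1],-.0515+np.sin(th)*X[0]+np.cos(th)*X[1],X[2]])
# outer slot rim outline + cheek outer edges predicted
def line(P,col):
    q=((proj(a,P)-[260,200]+.5)*6).astype(int); cv2.polylines(A,[q],True,col,1)
line([J((x,y,.036)) for x,y in((-.0265,.0535),(.0265,.0535),(.0265,.0595),(-.0265,.0595))],(255,0,0))
line([J((x,y,.036)) for x,y in((-.0265,.0315),(.0265,.0315),(.0265,.0375),(-.0265,.0375))],(0,160,0))
line([J((x,y,.036)) for x,y in((-.03,-.0665),(.03,-.0665),(.03,.0665),(-.03,.0665))],(0,0,255))
cv2.imwrite('pics/v2.png',A[:,:,::-1])
E
```

```text
{'eef_pos': array([ 0.4494, -0.0136,  0.0927]), 'eef_rot': array([ 3.1412e+00,  1.1000e-03, -2.8740e+00]), 'wrist_force': array([ 0.0217,  0.322 , -0.3212]), 'width': np.float64(0.1287)}
```

View pics/v2.png

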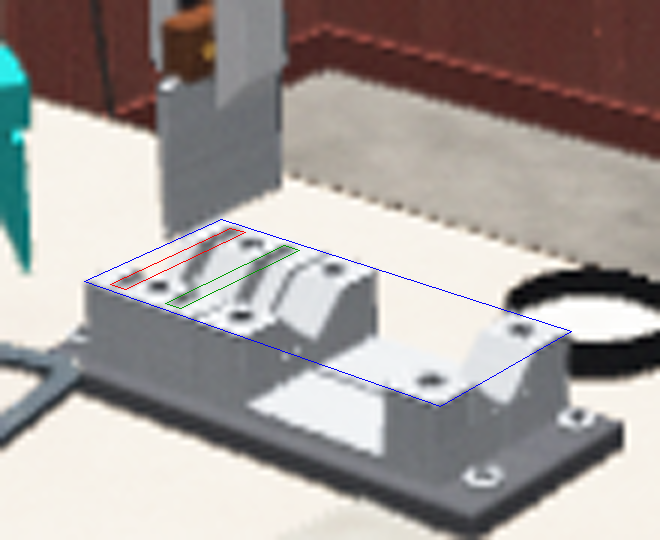

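The scene crop shows the plate lifted clear, with foot corners near (165,238) and (281,186). The overlaid outer-slot outline lies on the real slot. I'll measure the plate's offset from the tool.

```bash
python3 - <<'E'
from h import *
a=cap('scene'); th=.2625
f=.0551
R=np.array([[np.cos(th),-np.sin(th)],[np.sin(th),np.cos(th)]])
pts=[onz(a,(260+q[0]/6-.5,200+q[1]/6-.5),f) for q in((165,238),(281,186))]
print(pts, np.linalg.norm(pts[1]-pts[0])); d=pts[1]-pts[0]; print('yaw',np.rad2deg(np.arctan2(d[1],d[0])))
m=(pts[0]+pts[1])[:2]/2
print('plate centre jig', R.T@(m-[.4581,-.0515])+[0,.00125],'tcp jig',R.T@(np.array([.4494,-.0136])-[.4581,-.0515]))
# observed slot ends at rim height
for q in((130,278),(228,236)):
    w=onz(a,(260+q[0]/6-.5,200+q[1]/6-.5),.036); print('slot pt jig',R.T@(w[:2]-[.4581,-.0515]))
E
```

```text
[array([ 0.42507674, -0.0197467 ,  0.0551    ]), array([ 0.47386656, -0.0072532 ,  0.0551    ])] 0.05036402389244426
yaw 14.362975294773861
plate centre jig [0.00152807 0.04018735] tcp jig [0.00143291 0.03885932]
slot pt jig [-0.01975089  0.05795658]
slot pt jig [0.02146047 0.05603501]
```

Call:
{"name": "play_rows", "arguments": {"commands": [[[-0.018,0.053,0,0,0,0,-1],[-0.018,0.053,0,0,0,0,-1],[-0.018,0.053,-0.05,0,0,0,-1],[-0.018,0.053,-0.05,0,0,0,-1]]]}}

```text
time_s: 4.35
eef_pos: [0.4429, 0.0015, 0.0761]
eef_rot: [-3.141, -0.002, -2.874]
wrist_force: [0.2, -0.6, -1.1]
width: 0.126
grip_force: 15.0
```

Call:
{"name": "play_rows", "arguments": {"commands": [[[0,0,-0.01,0,0,0,-1],[0,0,-0.02,0,0,0,-1],[0,0,-0.03,0,0,0,-1],[0,0,-0.03,0,0,0,-1]]]}}

```text
time_s: 4.75
eef_pos: [0.4453, 0.0016, 0.0692]
eef_rot: [-3.141, 0.002, -2.875]
wrist_force: [0.5, -0.1, 13.2]
width: 0.125
grip_force: 15.0
```

```bash
python3 - <<'E'
from h import *
s=readout.read_state(); print({k:np.round(s[k],4) for k in ('eef_pos','eef_rot','wrist_force','torque')})
a=cap('scene')
A=cv2.resize(a['frame'][205:265,265:335],None,fx=9,fy=9,interpolation=cv2.INTER_CUBIC)
cv2.imwrite('pics/v3.png',A[:,:,::-1])
E
```

```text
{'eef_pos': array([0.4453, 0.0016, 0.0692]), 'eef_rot': array([-3.1413e+00,  2.4000e-03, -2.8751e+00]), 'wrist_force': array([ 0.5253, -0.0544, 13.1633]), 'torque': array([-0.1066, -0.1148, -0.0074])}
```

View pics/v3.png

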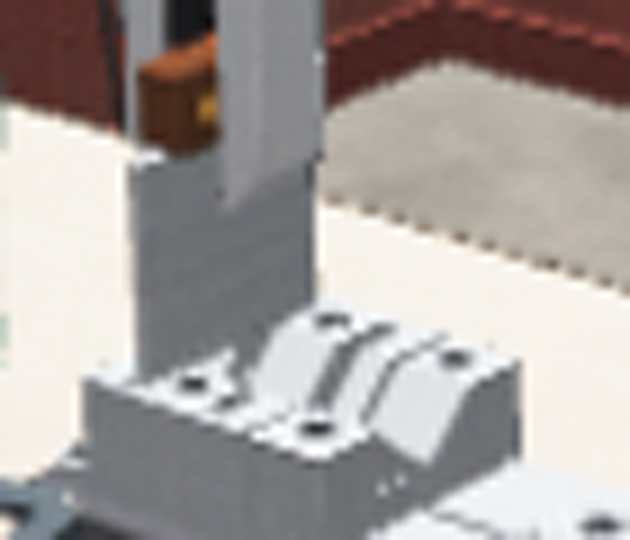

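```bash
python3 - <<'E'
from h import *
a=cap('scene'); th=.2625
R=np.array([[np.cos(th),-np.sin(th)],[np.sin(th),np.cos(th)]])
J=lambda X:np.r_[R@X[:2]+[.4581,-.0515],X[2]]
for n,q in (('near plate-rim',(145,380)),('cheek corner -30,66.5',(85,378)),('plate top-left',(133,165)),('cheek cut corner',(325,460)),('cheek far corner',(520,360))):
    for z in (.036,): w=onz(a,(265+q[0]/9-.5,205+q[1]/9-.5),z); print(n,(1e3*R.T@(w[:2]-[.4581,-.0515])).round(1))
tj=R.T@(np.array([.4453,.0016])-[.4581,-.0515]); print('tcp jig mm',tj*1e3)
for n,X in (('-30,66.5',(-.03,.0665,.036)),('-30,3.5',(-.03,.0035,.036)),('30,3.5',(.03,.0035,.036)),('steel topleft if foot .0316',(tj[0]-.025,tj[1]-.002,.0776)),('low',(tj[0]-.025,tj[1]-.002,.036))): print(n,((proj(a,J(np.array(X)))[0]-[265,205]+.5)*9).round())
E
```

```text
near plate-rim [-23.2  56.1]
cheek corner -30,66.5 [-29.7  66.1]
plate top-left [ 59.4 138.3]
cheek cut corner [-29.1   3.7]
cheek far corner [29.4  4.1]
tcp jig mm [ 1.41769629 54.6025653 ]
-30,66.5 [ 82. 378.]
-30,3.5 [323. 462.]
30,3.5 [524. 360.]
steel topleft if foot .0316 [147. 187.]
low [156. 385.]
```

The plate's near corner at (145,380) puts it about 1.8 mm too far in +x and 0.7 mm in +y. That means it is resting on the slot's end wall. I'll lift a little, shift and lower again.

Call:
{"name": "play_rows", "arguments": {"commands": [[[0,0,0.015,0,0,0,-1],[-0.006,-0.004,0.015,0,0,0,-1],[-0.006,-0.004,0.015,0,0,0,-1],[-0.006,-0.004,0.0,0,0,0,-1],[-0.006,-0.004,-0.015,0,0,0,-1],[-0.006,-0.004,-0.02,0,0,0,-1],[-0.006,-0.004,-0.02,0,0,0,-1]]]}}

```text
time_s: 5.55
eef_pos: [0.4432, 0.0008, 0.0627]
eef_rot: [-3.142, 0.002, -2.875]
wrist_force: [-0.3, 0.6, 15.4]
width: 0.127
grip_force: 15.0
```

```bash
cat > grip.py <<'E'
from fit import *
def brown():
    a=cap('scene'); m,ce=seg(a,(3,120,30),(14,255,200),(270,315,195,250)); ys,xs=np.nonzero(m)
    s=readout.read_state()
    print(m.sum(),'cols',xs.min(),xs.max(),'rows',ys.min(),ys.max(),'left col rows',ys[xs<=xs.min()+1].min(),ys[xs<=xs.min()+1].max(),s['eef_pos'].round(4),s['wrist_force'].round(1))
    return a
if __name__=='__main__': brown()
E
python3 grip.py; python3 - <<'E'
from fit import *
import cv2
f=cv2.imread('pics/v3.png')[:,:,::-1]; f=cv2.resize(f,(70,60),interpolation=cv2.INTER_AREA)
c={'frame':np.ascontiguousarray(f)}; m,ce=seg(c,(3,120,30),(14,255,200)); ys,xs=np.nonzero(m);xs+=265;ys+=205
print(m.sum(),xs.min(),xs.max(),ys.min(),ys.max(),ys[xs<=xs.min()+1].min(),ys[xs<=xs.min()+1].max())
E
```

```text
164 cols 301 314 rows 195 212 left col rows 195 212 [0.4432 0.0008 0.0627] [ 0.   1.1 15.1]
107 315 334 205 215 205 209
```

```bash
python3 - <<'E'
from h import *
a=cap('scene')
A=cv2.resize(a['frame'][205:265,265:335],None,fx=9,fy=9,interpolation=cv2.INTER_CUBIC)
cv2.imwrite('pics/v4.png',A[:,:,::-1])
E
```

```text
(no output)
```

View pics/v4.png

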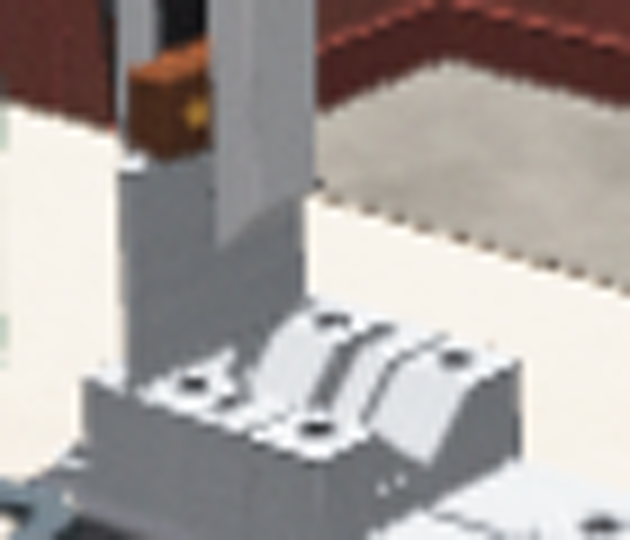

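```bash
python3 - <<'E'
from h import *
a=cap('scene'); th=.2625
R=np.array([[np.cos(th),-np.sin(th)],[np.sin(th),np.cos(th)]])
J=lambda X:np.r_[R@X[:2]+[.4581,-.0515],X[2]]
w=onz(a,(265+130/9-.5,205+388/9-.5),.036); print((1e3*R.T@(w[:2]-[.4581,-.0515])).round(1))
for f in (.030,.033,.036):
  for X in ((-.025,.0545,f+.046),(-.025,.0545,.036),(.025,.0545,f+.046),(.025,.0545,.036)): print(f,X,((proj(a,J(np.array(X)))[0]-[265,205]+.5)*9).round())
# slot far side
print(((proj(a,[J(np.array(X)) for X in ((.0265,.0535,.036),(.0265,.0595,.036))])-[265,205]+.5)*9).round())
print((1e3*R.T@(np.array([.4432,.0008])-[.4581,-.0515])).round(1))
E
```

```text
[-27.7  55.7]
0.03 (-0.025, 0.0545, 0.076) [135. 195.]
0.03 (-0.025, 0.0545, 0.036) [144. 385.]
0.03 (0.025, 0.0545, 0.076) [308. 121.]
0.03 (0.025, 0.0545, 0.036) [314. 305.]
0.033 (-0.025, 0.0545, 0.079) [135. 180.]
0.033 (-0.025, 0.0545, 0.036) [144. 385.]
0.033 (0.025, 0.0545, 0.079) [308. 107.]
0.033 (0.025, 0.0545, 0.036) [314. 305.]
0.036 (-0.025, 0.0545, 0.08199999999999999) [134. 166.]
0.036 (-0.025, 0.0545, 0.036) [144. 385.]
0.036 (0.025, 0.0545, 0.08199999999999999) [308.  93.]
0.036 (0.025, 0.0545, 0.036) [314. 305.]
[[323. 304.]
 [301. 297.]]
[-0.8 54.4]
```

The crop shows the plate's near corner at (130,388). It overshot in x to about -2.7 mm, so it is on the other end wall, while y is about right. I'll back up and move between the two.

Call:
{"name": "play_rows", "arguments": {"commands": [[[0,0,0.015,0,0,0,-1],[0,0,0.018,0,0,0,-1],[0.0045,0,0.018,0,0,0,-1],[0.0045,0,0.018,0,0,0,-1],[0.0045,0,0.009,0,0,0,-1],[0.0045,0,0,0,0,0,-1],[0.0045,0,-0.006,0,0,0,-1],[0.0045,0,-0.006,0,0,0,-1]]], "squeeze": 25}}

```text
time_s: 6.5
eef_pos: [0.4444, 0.0008, 0.0612]
eef_rot: [3.141, 0.002, -2.875]
wrist_force: [-3.5, 1.1, 25.0]
width: 0.126
grip_force: 25.0
```

```bash
python3 - <<'E'
from h import *
fr=[cap('scene') for _ in range(6)]; a=fr[0]; f=np.mean([c['frame'] for c in fr],0).astype(np.uint8)
th=.2625
R=np.array([[np.cos(th),-np.sin(th)],[np.sin(th),np.cos(th)]])
J=lambda X:np.r_[R@np.array(X[:2])+[.4581,-.0515],X[2]]
k=18
A=cv2.resize(f[232:262,270:312],None,fx=k,fy=k,interpolation=cv2.INTER_CUBIC)
for X in ((-.0265,.0535),(-.0265,.0595),(.0265,.0535),(.0265,.0595),(-.0265,.0315),(-.0265,.0375),(-.03,.0665)):
    q=(proj(a,J((*X,.036)))[0]-[270,232]+.5)*k; cv2.drawMarker(A,tuple(q.astype(int)),(255,0,0),cv2.MARKER_CROSS,8,1)
cv2.imwrite('pics/v5.png',A[:,:,::-1]); print(A.shape)
E
```

```text
(540, 756, 3)
```

View pics/v5.png

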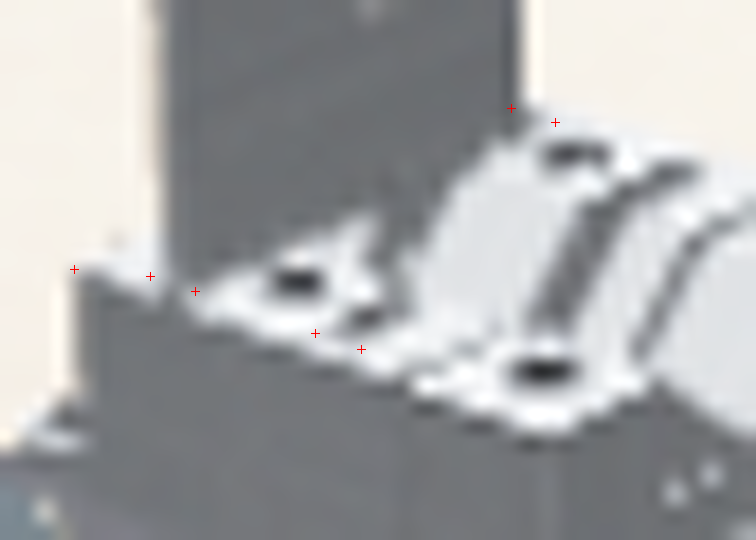

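The zoom shows the camera sees the plate's -x end face as well. The left edge, about (170,287), is therefore the +y face, and my earlier y estimates were about 3–4 mm too high. I'll recompute.

```bash
python3 - <<'E'
from h import *
from scipy.optimize import least_squares
a=cap('scene'); th=.2625
R=np.array([[np.cos(th),-np.sin(th)],[np.sin(th),np.cos(th)]])
J=lambda X:np.r_[R@np.array(X[:2])+[.4581,-.0515],X[2]]
# columns of silhouette edges only (vertical edges), plus top-left corner. view: v5: left col 168 at row 285, right col 521 at row 130 ; v4: left 130,r388 ; top-left (120,172), right 305 r300 ; v3 left 145, topleft(133,165), right 314
def fit(L,Rr,TL):
    def f(p):
        x,y,ft=p; e=[]
        e.append(proj(a,J((x-.025,y+.002,.036)))[0][0]-L); e.append(proj(a,J((x+.025,y-.002,.036)))[0][0]-Rr)
        q=proj(a,J((x-.025,y+.002,ft+.046)))[0]-TL if TL is not None else [0,0]
        return np.r_[e,q[0],q[1]]
    return f
for n,k,o,L,Rr,TL in (('v3',9,(265,205),145,314,(133,163)),('v4',9,(265,205),128,305,(119,170)),('v5',18,(270,232),168,521,None)):
    g=lambda q,i:o[i]+q/k-.5
    f=fit(g(L,0),g(Rr,0),None if TL is None else np.array([g(TL[0],0),g(TL[1],1)]))
    for y in (.053,.055,.0565,.058):
        s=least_squares(lambda p:f((p[0],y,p[1])),[0,.035]); print(n,y,(s.x*1e3).round(1),f((s.x[0],y,s.x[1])).round(2))
E
```

```text
v3 0.053 [-0.8 36.7] [-0.6   1.17 -0.46  0.02]
v3 0.055 [ 1.3 35.5] [-0.59  1.11 -0.42  0.02]
v3 0.0565 [ 2.9 34.7] [-0.59  1.07 -0.39  0.02]
v3 0.058 [ 4.5 33.9] [-0.58  1.03 -0.36  0.02]
v4 0.053 [-4.7 36.4] [-0.23  0.77 -0.45  0.02]
v4 0.055 [-2.6 35.3] [-0.22  0.71 -0.41  0.02]
v4 0.0565 [-1.  34.5] [-0.22  0.67 -0.38  0.02]
v4 0.058 [ 0.6 33.6] [-0.21  0.63 -0.35  0.02]
v5 0.053 [-5.1 35. ] [-0.51  0.55  0.    0.  ]
v5 0.055 [-2.9 35. ] [-0.48  0.52  0.    0.  ]
v5 0.0565 [-1.3 35. ] [-0.46  0.5   0.    0.  ]
v5 0.058 [ 0.3 35. ] [-0.44  0.47  0.    0.  ]
```

Call:
{"name": "play_rows", "arguments": {"commands": [[[0,0,0.015,0,0,0,-1],[0,0,0.02,0,0,0,-1],[0.001,0.008,0.02,0,0,0,-1],[0.001,0.008,0.02,0,0,0,-1],[0.001,0.008,0.009,0,0,0,-1],[0.001,0.008,0,0,0,0,-1],[0.001,0.008,-0.006,0,0,0,-1],[0.001,0.008,-0.006,0,0,0,-1]]]}}

```text
time_s: 7.65
eef_pos: [0.445, 0.0034, 0.059]
eef_rot: [-3.141, 0.002, -2.874]
wrist_force: [4.1, 2.7, 9.8]
width: 0.127
grip_force: 25.0
```

Call:
{"name": "play_rows", "arguments": {"commands": [[[0.004,0.002,0,0,0,0,-1],[0.004,0.002,-0.004,0,0,0,-1],[0.004,0.002,-0.008,0,0,0,-1],[0.004,0.002,-0.008,0,0,0,-1]]]}}

```text
time_s: 8.05
eef_pos: [0.4471, 0.0042, 0.057]
eef_rot: [-3.141, 0.004, -2.874]
wrist_force: [4.4, 3.4, 12.5]
width: 0.125
grip_force: 25.0
```

Call:
{"name": "play_rows", "arguments": {"commands": [[[0.004,0.002,0,0,0,0,-1],[0.004,0.002,-0.005,0,0,0,-1],[0.004,0.002,-0.01,0,0,0,-1],[0.004,0.002,-0.015,0,0,0,-1],[0.004,0.002,-0.015,0,0,0,-1]]]}}

```text
time_s: 8.55
eef_pos: [0.4497, 0.005, 0.053]
eef_rot: [-3.141, 0.006, -2.874]
wrist_force: [8.7, 4.2, 16.3]
width: 0.126
grip_force: 25.0
```

```bash
python3 - <<'E'
from h import *
fr=[cap('scene') for _ in range(4)]; f=np.mean([c['frame'] for c in fr],0).astype(np.uint8)
A=cv2.resize(f[205:265,265:335],None,fx=9,fy=9,interpolation=cv2.INTER_CUBIC)
cv2.imwrite('pics/v6.png',A[:,:,::-1])
E
```

```text
(no output)
```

View pics/v6.png

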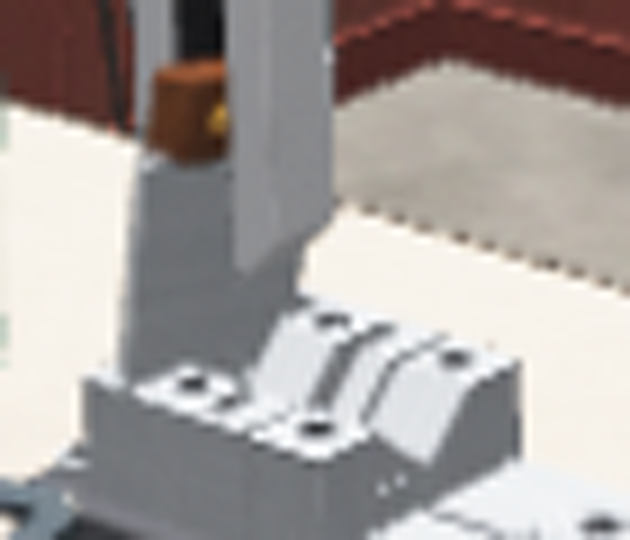

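All ten views are used, so from here I work from numbers. This crop shows the plate tilted about 0.12 rad in the pads, with its top towards +x. Its +x side is in the slot and its -x foot corner, about (122,380), is on the end wall. I'll unload it, turn the tool back and shift +x.

Call:
{"name": "play_rows", "arguments": {"commands": [[[0,0,0.01,0,0,0,-1],[0.006,0.002,0.014,0.03,-0.115,0,-1],[0.011,0.003,0.014,0.062,-0.231,0,-1],[0.011,0.003,0.014,0.062,-0.231,0,-1],[0.011,0.003,0.007,0.062,-0.231,0,-1],[0.011,0.003,0.0,0.062,-0.231,0,-1],[0.011,0.003,0,0.062,-0.231,0,-1]]]}}

```text
time_s: 9.45
eef_pos: [0.4516, 0.0055, 0.0527]
eef_rot: [-3.14, 0.129, -2.874]
wrist_force: [5.2, 3.0, 12.3]
width: 0.128
grip_force: 25.0
```

```bash
cat > plate.py <<'E'
from h import *
from scipy.optimize import least_squares
th=.2625
R=np.array([[np.cos(th),-np.sin(th)],[np.sin(th),np.cos(th)]])
J=lambda X:np.r_[R@np.array(X[:2])+[.4581,-.0515],X[2]]
def edge(row,lo,hi,rising):
    v=row[lo:hi]; m=165.
    for i in range(len(v)-1):
        if (v[i]-m)*(v[i+1]-m)<=0 and (v[i+1]>v[i])==rising: return lo+i+(m-v[i])/(v[i+1]-v[i])
    return None
def run(f,a):
    g=f.astype(np.float32).mean(2)
    L=[(edge(g[r],271,292,False),r) for r in range(226,245)]; L=[q for q in L if q[0]]
    Rt=[(edge(g[r],292,306,True),r) for r in range(233,238)]; Rt=[q for q in Rt if q[0]]
    hsv=cv2.cvtColor(f,cv2.COLOR_RGB2HSV); sub=hsv[205:228,278:293]; b=(sub[...,0]>=4)&(sub[...,0]<=16)&(sub[...,1]>110)
    cols={278+i:(205+np.nonzero(b[:,i])[0].max()) for i in range(15) if b[:,i].any()}
    return L,Rt,cols
def fit(L,Rt,a,y=.0565):
    def pt(p,lx,ly,h):
        x,t=p; return proj(a,J((x+lx*np.cos(t)+h*np.sin(t),y+ly,.033-lx*np.sin(t)+h*np.cos(t))))[0]
    def f(p):
        e=[]
        for obs,lx,ly in ((L,-.025,.002),(Rt,.025,-.002)):
            a0,a1=pt(p,lx,ly,.003),pt(p,lx,ly,.046)
            for c,r in obs: e.append((a0[0]+(a1[0]-a0[0])*(r-a0[1])/(a1[1]-a0[1])-c)*(1 if lx<0 else 3))
        return np.array(e)
    s=least_squares(f,[0,0],loss='soft_l1',f_scale=.3,x_scale=[.001,.01]); return s.x*1e3,abs(s.fun).mean()
if __name__=='__main__':
    fr=[cap('scene') for _ in range(4)]; f=np.mean([c['frame'] for c in fr],0).astype(np.uint8)
    L,Rt,cols=run(f,fr[0]); print([round(float(c),1) for c,_ in L],[round(float(c),1) for c,_ in Rt],cols)
    print('x_mm,tilt_mrad',fit(L,Rt,fr[0]))
    s=readout.read_state(); d=R.T@(s['eef_pos'][:2]-[.4581,-.0515]); print('tcp jig',(d*1e3).round(1),s['eef_pos'][2].round(4),(R.T@s['wrist_force'][:2]).round(1),s['wrist_force'][2].round(1))
E
python3 plate.py; python3 - <<'E'
from plate import *
a=cap('scene')
for n in ('v3','v4','v6'):
    f=np.zeros((480,640,3),np.uint8); f[205:265,265:335]=cv2.resize(cv2.imread(f'pics/{n}.png')[:,:,::-1],(70,60),interpolation=cv2.INTER_AREA)
    L,Rt,cols=run(f,a); print(n,len(L),[round(float(c),1) for c,_ in Rt],cols,fit(L,Rt,a))
E
```

```text
[279.0, 278.9, 278.9, 279.0, 278.9, 278.8, 278.7, 278.6, 278.5, 278.5, 278.1, 278.1, 277.9, 277.9, 278.0, 278.0, 277.8, 277.8, 277.6] [297.6, 297.5, 297.4, 297.3, 297.3] {281: np.int64(220), 282: np.int64(220), 283: np.int64(221), 284: np.int64(221), 285: np.int64(222), 286: np.int64(221), 287: np.int64(221), 288: np.int64(221), 289: np.int64(221)}
x_mm,tilt_mrad (array([ -6.48495953, 240.29194638]), np.float64(0.8060144976845128))
tcp jig [ 8.4 56.8] 0.0527 [5.4 2.3] 13.1
v3 19 [299.4, 299.4, 299.6, 299.6, 299.6] {281: np.int64(219), 282: np.int64(220), 283: np.int64(220), 284: np.int64(221), 285: np.int64(221), 286: np.int64(220), 287: np.int64(220), 288: np.int64(219)} (array([7.12577655e-02, 8.91469544e+01]), np.float64(0.4197059813693566))
v4 19 [298.4, 298.4, 298.4, 298.4, 298.4] {280: np.int64(220), 281: np.int64(220), 282: np.int64(221), 283: np.int64(221), 284: np.int64(221), 285: np.int64(221), 286: np.int64(220), 287: np.int64(220)} (array([-3.21969703, 82.10973115]), np.float64(0.3934137104272987))
v6 19 [298.2, 298.1, 297.7, 297.5, 297.7] {278: np.int64(211), 282: np.int64(220), 283: np.int64(221), 284: np.int64(221), 285: np.int64(222), 286: np.int64(222), 287: np.int64(221), 288: np.int64(221), 289: np.int64(221)} (array([ -5.21084815, 249.17874591]), np.float64(0.8408359974986984))
```

Call:
{"name": "play_rows", "arguments": {"commands": [[[0,0,0.02,0,0,0,-1],[0,0,0.04,0,0,0,-1],[0,0,0.05,0,0,0,-1],[0,0,0.05,0,0,0,-1],[0,0,0.05,0,0,0,-1]]]}}

```text
time_s: 10.2
eef_pos: [0.4492, 0.0053, 0.0668]
eef_rot: [-3.141, 0.125, -2.874]
wrist_force: [-0.4, -0.5, -0.8]
width: 0.125
grip_force: 25.0
```

```bash
python3 - <<'E'
from plate import *
fr=[cap('scene') for _ in range(4)]; f=np.mean([c['frame'] for c in fr],0); g=f.mean(2)
s=readout.read_state(); d=R.T@(s['eef_pos'][:2]-[.4581,-.0515]); print('tcp jig',(d*1e3).round(1),s['eef_pos'].round(4),s['eef_rot'].round(3),(R.T@s['wrist_force'][:2]).round(1),s['wrist_force'][2].round(1))
print('L',[(r,edge(g[r],268,292,False)) for r in range(218,246,3)]); print('R',[(r,edge(g[r],292,308,True)) for r in range(225,238,2)])
for r in range(216,252,2): print(r,g[r,272:308].astype(int))
E
```

```text
tcp jig [ 6.1 57. ] [0.4492 0.0051 0.0667] [-3.141  0.125 -2.874] [-0.1 -0. ] -1.6
L [(218, np.float64(271.9280677009873)), (221, np.float64(277.6501976284585)), (224, np.float64(277.1512195121951)), (227, np.float64(276.93705463182897)), (230, np.float64(276.8502824858757)), (233, np.float64(276.64864864864865)), (236, np.float64(276.1036866359447)), (239, np.float64(276.0595009596929)), (242, None), (245, np.float64(281.6833648393195))]
R [(225, np.float64(297.9866444073456)), (227, np.float64(296.3506006006006)), (229, np.float64(296.1790352504638)), (231, np.float64(296.14285714285717)), (233, np.float64(295.60998151571164)), (235, np.float64(295.55924596050266)), (237, np.float64(295.15269461077844))]
216 [ 56  60  60  60  61  49 126 115 104 100 110  98  95 105 111 111 114 139
 140 141 141 144 138 138 137 137 137 137 113  68  90 125 172 176 175 174]
218 [160 142 117  80  63  61 139 115 111 112 112 112 111 111 110 112 110 135
 140 141 140 146 138 137 137 137 138 137 138 174 178 179 178 179 178 176]
220 [242 242 242 242 242 197 150 113 112 112 112 112 113 113 112 112 112 125
 140 
[... 1633 characters left out ...]
42 242 241 241 241 228
 226 219 151 121 120 200 224 226 226 228 230 235 242 222 129 124 136 172]
244 [241 240 241 241 237 242 242 242 244 236 230 235 240 241 241 237 228 227
 220 133 112 126 200 225 226 226 229 226 226 195 131 113 155 221 223 232]
246 [241 238 234 233 238 241 244 225 131 116 131 162 218 232 233 221 228 230
 154 122 183 206 226 227 226 228 226 227 196 126 120 154 221 226 226 173]
248 [239 240 147 117 117 143 173 203 231 239 240 242 206 159 143 154 216 232
 233 159 161 221 231 229 230 227 227 197 126 114 156 222 226 226 174 158]
250 [240 241 148 116 117 116 116 117 118 120 121 147 204 231 234 229 191 155
 164 204 240 242 241 234 234 203 225 183 185 168 224 227 227 174 159 220]
```

```bash
cat > free.py <<'E'
from plate import *
def silh(x,y,z,t,a,n=40):
    # plate box corners -> hull
    pts=[]
    for lx in(-.025,.025):
        for ly,h in ((.00125,0),(-.00125,0),(.002,.003),(-.002,.003),(.002,.046),(-.002,.046)):
            pts.append(J((x+lx*np.cos(t)+h*np.sin(t),y+ly,z-lx*np.sin(t)+h*np.cos(t))))
    return cv2.convexHull(proj(a,pts).astype(np.float32))
def fitfree(f,a,y,rows,x0,cmax):
    """fit hull to dark/bright pixels: grey level model, in window rows, cols 268..cmax"""
    g=f.astype(np.float32).mean(2); k=8; r0,r1=rows
    obs=np.clip((240-g)/128,0,1)[r0:r1,268:cmax]
    W=np.ones_like(obs)
    def cost(p):
        h=silh(p[0]*1e-3,y,p[1]*1e-3,p[2]*1e-2,a)
        M=np.zeros(((r1-r0)*k,(cmax-268)*k),np.uint8); cv2.fillConvexPoly(M,np.round((h-[268-.5,r0-.5])*k*16).astype(np.int32),255,shift=4)
        m=cv2.resize(M.astype(np.float32)/255,(cmax-268,r1-r0),interpolation=cv2.INTER_AREA)
        return (np.minimum(abs(m-obs),.7)).sum()
    from scipy.optimize import minimize
    x0=np.array(x0,float); s=minimize(cost,x0,method='Nelder-Mead',options=dict(initial_simplex=[x0,x0+[3,0,0],x0+[0,3,0],x0+[0,0,6]])); return s.x,s.fun
E
python3 - <<'E'
from free import *
fr=[cap('scene') for _ in range(4)]; f=np.mean([c['frame'] for c in fr],0)
for y in (.0555,.057,.0585):
    for x0 in ([0,42,10],[-3,39,5]): print(y,'x mm, foot mm, tilt crad',*fitfree(f,fr[0],y,(229,240),x0,297))
g=cv2.imread('pics/v2.png')[:,:,::-1]; F=np.full((480,640,3),241.); F[200:290,260:370]=cv2.resize(g,(110,90),interpolation=cv2.INTER_AREA)
for y in (.0375,.0389,.0403): print('v2 check',y,*fitfree(F,fr[0],y,(218,235),[1,55,0],309))
E
```

```text
0.0555 x mm, foot mm, tilt crad [-8.85262343 46.05097688 18.85811388] 13.946744918823242
0.0555 x mm, foot mm, tilt crad [-8.47662053 45.68123116 14.44340383] 13.740234375
0.057 x mm, foot mm, tilt crad [-6.94740312 44.70205718 14.12872069] 13.710286140441895
0.057 x mm, foot mm, tilt crad [-7.01065084 44.83364688 14.89904601] 13.628254890441895
0.0585 x mm, foot mm, tilt crad [-5.59690939 43.97813337 15.58432185] 13.706379890441895
0.0585 x mm, foot mm, tilt crad [-5.55324765 43.88346254 14.6722144 ] 13.693358421325684
v2 check 0.0375 [ 0.39587217 56.48653709  1.01850355] 43.62135314941406
v2 check 0.0389 [ 1.79712771 55.66121745  1.14579514] 43.72031021118164
v2 check 0.0403 [ 3.44088853e+00  5.46215283e+01 -2.79199694e-02] 43.69947814941406
```

Call:
{"name": "play_rows", "arguments": {"commands": [[[0.006,0.001,0,0.037,-0.136,0,-1],[0.012,0.002,0,0.073,-0.271,0,-1],[0.012,0.002,0,0.073,-0.271,0,-1],[0.012,0.002,0,0.073,-0.271,0,-1]]]}}

```text
time_s: 11.0
eef_pos: [0.4529, 0.0057, 0.067]
eef_rot: [-3.141, 0.271, -2.875]
wrist_force: [-0.3, 0.1, -0.5]
width: 0.125
grip_force: 25.0
```

```bash
cat > chk.py <<'E'
from free import *
import sys
def chk(rows,x0,cmax,dy=0):
    fr=[cap('scene') for _ in range(4)]; f=np.mean([c['frame'] for c in fr],0)
    s=readout.read_state(); d=R.T@(s['eef_pos'][:2]-[.4581,-.0515]); print('tcp jig',(d*1e3).round(1),s['eef_pos'].round(4),s['eef_rot'].round(3),'F jig',(R.T@s['wrist_force'][:2]).round(1),s['wrist_force'][2].round(1))
    print('x mm, foot mm, tilt crad',*fitfree(f,fr[0],d[1]+dy,rows,x0,cmax))
if __name__=='__main__': chk((int(sys.argv[1]),int(sys.argv[2])),[float(v) for v in sys.argv[3:6]],int(sys.argv[6]))
E
python3 chk.py 229 241 0 43 0 299;python3 chk.py 227 240 2 43 3 300
```

```text
tcp jig [10.6 56.7] [0.4536 0.006  0.067 ] [-3.14   0.272 -2.874] F jig [ 1.3 -0.8] -0.9
x mm, foot mm, tilt crad [ 0.54960783 43.9419929   4.48828537] 14.595962524414062
tcp jig [10.1 56.7] [0.4531 0.0059 0.0668] [-3.14   0.272 -2.874] F jig [ 0.4 -0.4] -0.7
x mm, foot mm, tilt crad [-0.74511926 44.04780874  5.69197564] 18.113283157348633
```

Call:
{"name": "play_rows", "arguments": {"commands": [[[-0.001,0,0,0.015,-0.055,0,-1],[-0.001,0,-0.015,0.015,-0.055,0,-1],[-0.001,0,-0.025,0.015,-0.055,0,-1],[-0.001,0,-0.032,0.015,-0.055,0,-1],[-0.001,0,-0.04,0.015,-0.055,0,-1],[-0.001,0,-0.04,0.015,-0.055,0,-1]]]}}

```text
time_s: 12.0
eef_pos: [0.4528, 0.0059, 0.0547]
eef_rot: [-3.14, 0.302, -2.874]
wrist_force: [1.6, 3.9, -3.2]
width: 0.124
grip_force: 25.0
```

```bash
python3 chk.py 228 242 0 34 0 299;python3 chk.py 228 243 2 32 3 299
```

```text
tcp jig [ 9.8 56.8] [0.4528 0.0059 0.055 ] [-3.14   0.302 -2.874] F jig [3.1 2.2] -2.8
x mm, foot mm, tilt crad [ 0.7113638  34.8756522  -1.68139143] 14.016926765441895
tcp jig [ 9.7 56.8] [0.4528 0.0059 0.055 ] [-3.14   0.302 -2.874] F jig [3.  2.6] -2.2
x mm, foot mm, tilt crad [ 0.79649842 34.22812508 -1.93111221] 16.28137969970703
```

Call:
{"name": "play_rows", "arguments": {"commands": [[[0,0,-0.004,0,0,0,-1],[0,0,-0.008,0,0,0,-1],[0,0,-0.012,0,0,0,-1],[0,0,-0.016,0,0,0,-1],[0,0,-0.016,0,0,0,-1]]]}}

```text
time_s: 12.9
eef_pos: [0.4527, 0.0058, 0.05]
eef_rot: [-3.14, 0.302, -2.874]
wrist_force: [3.7, 5.0, -2.1]
width: 0.124
grip_force: 25.0
```

Call:
{"name": "play_rows", "arguments": {"commands": [[[0.002,0.003,-0.005,0,0,0,-1],[0.002,0.003,-0.01,0,0,0,-1],[0.002,0.003,-0.016,0,0,0,-1],[0.002,0.003,-0.022,0,0,0,-1],[0.002,0.003,-0.022,0,0,0,-1]]]}}

```text
time_s: 13.4
eef_pos: [0.4529, 0.0065, 0.0431]
eef_rot: [-3.14, 0.301, -2.875]
wrist_force: [1.1, 0.2, -1.0]
width: 0.122
grip_force: 25.0
```

Call:
{"name": "play_rows", "arguments": {"commands": [[[0,0,0,0,0,0,-0.4],[0,0,0,0,0,0,-0.1],[0,0,0,0,0,0,-0.1],[0,0,0.06,0,0,0,-0.1],[-0.01,0,0.16,-0.05,0.18,0,-0.1],[-0.032,-0.009,0.16,-0.15,0.557,0,-0.1],[-0.032,-0.009,0.16,-0.15,0.557,0,-0.1],[-0.032,-0.009,0.16,-0.15,0.557,0,-0.1]]]}}

```text
time_s: 14.2
eef_pos: [0.4459, 0.0051, 0.092]
eef_rot: [-3.14, -0.0, -2.872]
wrist_force: [0.2, -0.4, -0.2]
width: 0.448
grip_force: 0.0
```

```bash
python3 chk.py 229 241 0 20 0 300; python3 chk.py 231 242 0 10 0 300; python3 - <<'E'
from plate import *
c=cap('scene');f=c['frame']; hsv=cv2.cvtColor(f,cv2.COLOR_RGB2HSV)
# brown mask in rows
for r in range(214,240): print(r,''.join('B' if 3<=h<=16 and s>110 else ('#' if v<180 else '.') for h,s,v in hsv[r,270:310]))
for z in (.010,.020): print(z,[proj(c,J((x,.0565+yy,z+h)))[0].round(1) for x,yy,h in ((-.018,.006,.064),(-.018,-.006,.064),(.018,-.006,.064),(-.018,-.006,.046),(.018,-.006,.046),(-.025,.002,.046))])
E
```

```text
tcp jig [-0.7 57.3] [0.4426 0.0036 0.091 ] [ 3.141  0.    -2.875] F jig [-0.9 -0.2] 0.4
x mm, foot mm, tilt crad [-3.35702277 25.92658934 19.3680955 ] 15.087890625
tcp jig [-0.2 57.2] [0.4431 0.0037 0.0914] [ 3.141  0.    -2.875] F jig [ 0.6 -0.5] 0.8
x mm, foot mm, tilt crad [-5.57852089 20.03155581 23.75580736] 15.764452934265137
214 BB#BBBB##BBBBBBBBBBBB#BB###############.
215 BBBBBBB##BBBBBBBBB###################...
216 #BBBBBB###BBBBBBB###B##B##########......
217 ####BBB##BBBBBBBB##B##B##########.......
218 ..#####B#BBB##BB##B#BBB##B###...........
219 ......#####B#####B#B#BBB###.............
220 .........####BB#####BBBB#.#.............
221 ............####B#BBBBBBBBB.............
222 ...............##BBBBBBBBBB#.......##...
223 ................BBBBBBBBBBBB#.......#...
224 ..............BBBBBBBBBBBBBB#......#####
225 ...........BBBBBBBBBBBBBBBB###....######
226 ..........BBBBBBBBBBBBBB##B###.#########
227 ..........#BBBBBBBBBBBBB##B#....#..#####
228 ..........#BBBBBBBBBBBBBBBB#.......##.##
229 ..........#BBBBBBBBBBBBBBBB##..........#
230 ..........#BBBBBB#BBBBBBBB###...........
231 ..........#BBBBBB#BBBBBB#####...........
232 ..........#BBBBBBBBBB########...........
233 ..........#BBBBBBBB##########...........
234 ..........###BBBB############...........
235 ............#################...........
236 ...........##################...........
237 .........####################...........
238 .........#####################..........
239 .........####################...........
0.01 [array([279., 225.]), array([284. , 226.6]), array([297.9, 220.6]), array([284.5, 236.1]), array([298.2, 230. ]), array([278.4, 236.3])]
0.02 [array([278.8, 219.7]), array([283.8, 221.2]), array([297.7, 215.4]), array([284.2, 230.8]), array([298. , 224.8]), array([278.1, 231. ])]
```

The plate fell almost home by itself: the grip's corners match a foot height of 10 mm within 1 px. I'll close the fingers and press the grip's top. Contact should come at z = 0.074.

Call:
{"name": "play_rows", "arguments": {"commands": [[[0,0,0,0,0,0,-1],[0,0,0,0,0,0,-1],[0,0,0,0,0,0,-1],[0,0,-0.03,0,0,0,-1],[0,0,-0.045,0,0,0,-1],[0,0,-0.055,0,0,0,-1],[0,0,-0.06,0,0,0,-1],[0,0,-0.06,0,0,0,-1]]], "squeeze": 5}}

```text
time_s: 15.45
eef_pos: [0.4442, 0.004, 0.074]
eef_rot: [3.141, 0.001, -2.875]
wrist_force: [-5.0, -1.4, 24.8]
width: 0.006
grip_force: 12.5
```

Contact came at exactly 0.074, so the plate is fully home. I'll rise and go over the tube, then tilt the tool 12° away from the mug before descending.

Call:
{"name": "play_rows", "arguments": {"commands": [[[0,0,0.1,0,0,0,-1],[0,0,0.25,0,0,0,-1],[0.172,-0.789,0.25,0,0,-1,0],[0.172,-0.789,0.25,0,0,-1,0],[0.172,-0.789,0.25,0,0,-1,0],[0.172,-0.789,0.25,0,0,-1,0],[0.172,-0.789,0.25,0,0,-1,0],[0.172,-0.789,0.25,0,0,-1,0]]]}}

```text
time_s: 16.25
eef_pos: [0.4951, -0.2385, 0.1483]
eef_rot: [-3.139, 0.001, 2.879]
wrist_force: [-0.1, 0.7, 0.6]
width: 0.475
grip_force: 0.0
```

Call:
{"name": "play_rows", "arguments": {"commands": [[[0,0,0,-0.106,-0.386,0,0],[0,0,-0.15,-0.106,-0.386,0,0],[0,0,-0.25,-0.106,-0.386,0,0],[0,0,-0.25,-0.106,-0.386,0,0]]]}}

```text
time_s: 16.65
eef_pos: [0.4928, -0.2314, 0.0706]
eef_rot: [-3.139, 0.204, 2.885]
wrist_force: [0.2, 0.1, 1.2]
width: 0.5
grip_force: 0.0
```

```bash
python3 - <<'E'
from plate import *
s=readout.read_state(); print({k:np.round(s[k],4) for k in('time_s','eef_pos','eef_rot','wrist_force','width')})
c=cap('scene');f=c['frame']; hsv=cv2.cvtColor(f,cv2.COLOR_RGB2HSV)
for r in range(214,240,2): print(r,''.join('B' if 3<=h<=16 and s>110 else ('#' if v<180 else '.') for h,s,v in hsv[r,270:310]))
m=cv2.inRange(hsv,np.array((18,120,120)),np.array((30,255,255))); m[:275]=0;m[320:]=0;m[:,:355]=0;m[:,460:]=0
print('tube px',m.astype(bool).sum(), np.argwhere(m).mean(0))
E
```

```text
{'time_s': np.float64(16.65), 'eef_pos': array([ 0.4928, -0.2314,  0.0706]), 'eef_rot': array([-3.1394,  0.2044,  2.8854]), 'wrist_force': array([0.1796, 0.1054, 1.2127]), 'width': np.float64(0.5)}
214 BBBBBBB##BBBBBBBBBBBB#B##BBBB#B########.
216 BBB#BB###B#BBBBBB#B#B##BB#B#######......
218 ..#####B#BBB#B#B##B##BBBB####...........
220 .........#########BBBBB##...............
222 ...............BBBBBBBBBBB#........##...
224 ...........BBBBBBBBBBBBBBB#........#####
226 ........#BBBBBBBBBBBBB##BB...#.#########
228 ........#BBBBBB#BBBBBBBBBB#........##.##
230 ........#BBBBBB##BBBBBB#####............
232 .........BBBBBBBBBB#########............
234 ..........###B##############............
236 .........###################............
238 ........######################..........
tube px 1314 [297.51445967 406.30060883]
```

Call:
{"name": "play_rows", "arguments": {"commands": [[[0,0,-0.1,0,0,0,0],[0,0,-0.17,0,0,0,0],[0,0,-0.2,0,0,0,0],[0,0,-0.2,0,0,0,0]]]}}

```text
time_s: 17.1
eef_pos: [0.4956, -0.2329, 0.0136]
eef_rot: [-3.139, 0.209, 2.885]
wrist_force: [1.1, -0.7, 0.1]
width: 0.497
grip_force: 0.0
```

Call:
{"name": "play_rows", "arguments": {"commands": [[[0,0,-0.025,0,0,0,0],[0,0,-0.025,0,0,0,-0.3],[0,0,-0.025,0,0,0,-0.5],[0,0,-0.025,0,0,0,-0.7],[0,0,-0.025,0,0,0,-0.7],[0,0,-0.025,0,0,0,-0.7]]], "squeeze": 25}}

```text
time_s: 17.7
eef_pos: [0.4955, -0.2328, 0.0064]
eef_rot: [-3.139, 0.21, 2.885]
wrist_force: [-1.0, 0.5, 7.1]
width: 0.248
grip_force: 25.0
```

Call:
{"name": "play_rows", "arguments": {"commands": [[[0,0,0,0,0,0,-0.2],[0,0,0,0,0,0,-0.2],[0.019,-0.005,0,0,0,0,-0.2],[0.019,-0.005,0,0,0,0,-0.2],[0.019,-0.005,0,0,0,0,-0.6],[0.019,-0.005,0,0,0,0,-1],[0.019,-0.005,0,0,0,0,-1],[0.019,-0.005,0,0,0,0,-1]]], "squeeze": 30}}

```text
time_s: 18.5
eef_pos: [0.5008, -0.2342, 0.0059]
eef_rot: [-3.139, 0.209, 2.885]
wrist_force: [-0.2, -0.2, -1.0]
width: 0.246
grip_force: 30.0
```

Call:
{"name": "play_rows", "arguments": {"commands": [[[0,0,0.05,0,0,0,-1],[0,0,0.15,0,0,0,-1],[0,0,0.3,0,0,0,-1],[0,0,0.4,0,0,0,-1],[0,0,0.4,0,0,0,-1]]]}}

```text
time_s: 19.0
eef_pos: [0.5028, -0.2348, 0.1295]
eef_rot: [-3.14, 0.215, 2.885]
wrist_force: [0.6, -0.6, -2.7]
width: 0.244
grip_force: 30.0
```

```bash
python3 - <<'E'
from fit import *
s=readout.read_state(); print({k:np.round(s[k],4) for k in('time_s','eef_pos','eef_rot','wrist_force','torque','width')})
a=cap('scene'); hsv=cv2.cvtColor(a['frame'],cv2.COLOR_RGB2HSV)
m=cv2.inRange(hsv,np.array((18,110,90)),np.array((30,255,255))); n,l,st,ce=cv2.connectedComponentsWithStats(m)
for i in range(1,n):
    if st[i,4]>80: print(st[i],ce[i].round(1))
yaw=s['eef_rot'][2]+np.pi/2  # tube axis? closing=yaw-90 -> axis=yaw
u=np.array([np.cos(yaw),np.sin(yaw),0]); c0=s['eef_pos']+[0,0,.006]
for off in (-.01,0,.01):
  for e in (-.07,.07): print(off,e,proj(a,c0+np.array([np.cos(s['eef_rot'][2]),np.sin(s['eef_rot'][2]),0])*(off+e))[0].round(1))
E
```

```text
{'time_s': np.float64(19.0), 'eef_pos': array([ 0.5028, -0.2348,  0.1295]), 'eef_rot': array([-3.14  ,  0.2148,  2.8851]), 'wrist_force': array([ 0.6428, -0.6049, -2.6689]), 'torque': array([0.1123, 0.2543, 0.0341]), 'width': np.float64(0.244)}
[423 207  37  21 528] [440.9 216.7]
[366 214  44  23 700] [387.4 225.3]
-0.01 -0.07 [458.6 214.2]
-0.01 0.07 [373.5 227.8]
0 -0.07 [452.9 215.1]
0 0.07 [367.  228.8]
0.01 -0.07 [447.1 216. ]
0.01 0.07 [360.4 229.9]
```

Call:
{"name": "play_rows", "arguments": {"commands": [[[-0.133,0.557,0,0,0,-1,-1],[-0.133,0.557,0,0,0,-1,-1],[-0.133,0.557,0,0,0,-1,-1],[-0.133,0.557,0,0,0,-1,-1],[-0.133,0.557,0,0,0,-1,-1]]]}}

```text
time_s: 19.55
eef_pos: [0.4675, -0.0928, 0.1252]
eef_rot: [-3.136, 0.204, 2.457]
wrist_force: [-0.2, -0.2, -1.7]
width: 0.253
grip_force: 30.0
```

Call:
{"name": "play_rows", "arguments": {"commands": [[[0,0,0,0,0,-1,-1],[0,0,0,0,0,-1,-1],[0,0,0,0,0,-1,-1],[0,0,0,0,0,-1,-1],[0,0,0,0,0,-1,-1],[0,0,0,0,0,-1,-1]]]}}

```text
time_s: 20.15
eef_pos: [0.468, -0.0939, 0.1255]
eef_rot: [-3.136, 0.205, 1.94]
wrist_force: [-0.5, 0.3, -1.8]
width: 0.247
grip_force: 30.0
```

```bash
cat > tb.py <<'E'
from plate import *
s=readout.read_state(); d=R.T@(s['eef_pos'][:2]-[.4581,-.0515]); F=R.T@s['wrist_force'][:2]
print('tcp jig mm',(d*1e3).round(1),s['eef_pos'].round(4),s['eef_rot'].round(3),'axis ang',np.rad2deg(s['eef_rot'][2]).round(2),'F jig',F.round(1),s['wrist_force'][2].round(1),'T jig',(R.T@s['torque'][:2]).round(2),s['torque'][2].round(2),s['width'].round(3),s['time_s'])
for nm in ('scene','top'):
    a=cap(nm); hsv=cv2.cvtColor(a['frame'],cv2.COLOR_RGB2HSV)
    m=cv2.inRange(hsv,np.array((17,100,70)),np.array((30,255,255))); n,l,st,ce=cv2.connectedComponentsWithStats(m)
    print(nm,[(st[i].tolist(),ce[i].round(1).tolist()) for i in range(1,n) if st[i,4]>60])
    ps=[J((d[0],d[1]+o+e,s['eef_pos'][2]+.006)) for o in (-.005,) for e in (-.07,.07)]; print(proj(a,ps).round(1).tolist())
E
python3 tb.py
```

```text
Traceback (most recent call last):
  File "tb.py", line 3, in <module>
    print('tcp jig mm',(d*1e3).round(1),s['eef_pos'].round(4),s['eef_rot'].round(3),'axis ang',np.rad2deg(s['eef_rot'][2]).round(2),'F jig',F.round(1),s['wrist_force'][2].round(1),'T jig',(R.T@s['torque'][:2]).round(2),s['torque'][2].round(2),s['width'].round(3),s['time_s'])
                                                                                                                                                                                                                                                   ^^^^^^^^^^^^^^^^
AttributeError: 'float' object has no attribute 'round'
```

Call:
{"name": "play_rows", "arguments": {"commands": [[[-0.014,0.071,0,0,0,-0.205,-1],[-0.014,0.071,0,0,0,-0.205,-1],[-0.014,0.071,-0.1,0,0,-0.205,-1],[-0.014,0.071,-0.2,0,0,-0.205,-1],[-0.014,0.071,-0.2,0,0,-0.205,-1],[-0.014,0.071,-0.2,0,0,-0.205,-1]]]}}

```text
time_s: 20.75
eef_pos: [0.464, -0.0736, 0.0666]
eef_rot: [-3.136, 0.205, 1.83]
wrist_force: [0.5, -1.2, -0.9]
width: 0.251
grip_force: 30.0
```

```bash
sed -i "s/s\['width'\].round(3)/s['width']/" tb.py; python3 tb.py
```

```text
tcp jig mm [ -0.1 -22.8] [ 0.464  -0.0736  0.0666] [-3.136  0.205  1.83 ] axis ang 104.83 F jig [ 0.2 -1.3] -0.9 T jig [0.23 0.08] 0.06 0.2507579125539289 20.75
scene [([301, 156, 35, 15, 159], [317.4, 163.0]), ([290, 218, 19, 19, 242], [299.1, 226.8]), ([321, 226, 42, 26, 599], [341.5, 239.5])]
[[360.1, 245.3], [294.6, 225.4]]
top [([352, 238, 27, 18, 266], [365.9, 246.3])]
[[377.7, 242.1], [312.6, 266.2]]
```

Call:
{"name": "play_rows", "arguments": {"commands": [[[0,0,-0.05,0,0,0,-1],[0,0,-0.08,0,0,0,-1],[0,0,-0.095,0,0,0,-1],[0,0,-0.1,0,0,0,-1],[0,0,-0.1,0,0,0,-1]]]}}

```text
time_s: 21.35
eef_pos: [0.4646, -0.0726, 0.0365]
eef_rot: [-3.138, 0.204, 1.83]
wrist_force: [0.3, 0.1, -1.6]
width: 0.246
grip_force: 30.0
```

```bash
python3 tb.py
```

```text
tcp jig mm [  0.8 -22. ] [ 0.4646 -0.0726  0.0365] [-3.138  0.204  1.83 ] axis ang 104.83 F jig [0.3 0. ] -1.6 T jig [0.22 0.03] 0.02 0.24550626225263647 21.35
scene [([303, 174, 33, 15, 146], [317.8, 181.3]), ([290, 234, 19, 18, 230], [299.4, 242.3]), ([321, 242, 42, 27, 587], [341.3, 255.8])]
[[359.7, 262.1], [295.1, 240.9]]
top [([351, 241, 27, 17, 258], [364.4, 249.1])]
[[375.7, 244.7], [312.2, 268.3]]
```

Call:
{"name": "play_rows", "arguments": {"commands": [[[-0.003,0.015,0,0,0,0,-1],[-0.008,0.029,0,0,0,0,-1],[-0.008,0.029,-0.005,0,0,0,-1],[-0.008,0.029,-0.01,0,0,0,-1],[-0.008,0.029,-0.01,0,0,0,-1]]]}}

```text
time_s: 21.95
eef_pos: [0.4624, -0.0637, 0.0332]
eef_rot: [-3.138, 0.204, 1.83]
wrist_force: [1.2, 1.1, -0.3]
width: 0.244
grip_force: 30.0
```

Call:
{"name": "play_rows", "arguments": {"commands": [[[0,0,-0.003,0,0,0,-1],[0,0,-0.006,0,0,0,-1],[0,0,-0.006,0,0,0,-1]]]}}

```text
time_s: 22.25
eef_pos: [0.4628, -0.0639, 0.0319]
eef_rot: [-3.139, 0.204, 1.829]
wrist_force: [-1.9, 3.2, 16.8]
width: 0.245
grip_force: 30.0
```

```bash
python3 tb.py
```

```text
tcp jig mm [  1.3 -13.2] [ 0.4628 -0.0639  0.0319] [-3.139  0.204  1.829] axis ang 104.8 F jig [-1.   3.6] 16.8 T jig [0.06 0.25] 0.04 0.24519650444014537 22.25
scene [([299, 176, 33, 26, 185], [312.0, 186.0]), ([287, 235, 19, 17, 208], [295.7, 242.4]), ([317, 243, 42, 27, 564], [337.5, 256.0])]
[[355.3, 263.0], [291.7, 242.0]]
top [([345, 243, 28, 17, 259], [359.7, 250.7])]
[[371.4, 246.4], [308.1, 269.9]]
```

Call:
{"name": "play_rows", "arguments": {"commands": [[[0,0,0.004,0,0,0,-1],[-0.001,0.004,0.004,0,0,0,-1],[-0.002,0.007,0.004,0,0,0,-1],[-0.002,0.007,0.004,0,0,0,-1]]]}}

```text
time_s: 22.75
eef_pos: [0.4615, -0.0617, 0.0326]
eef_rot: [-3.138, 0.205, 1.83]
wrist_force: [1.8, -0.6, 0.2]
width: 0.249
grip_force: 30.0
```

```bash
python3 tb.py
```

```text
tcp jig mm [  0.7 -10.7] [ 0.4615 -0.0617  0.0326] [-3.138  0.205  1.83 ] axis ang 104.83 F jig [ 1.6 -1. ] 0.2 T jig [-0.15 -0.36] 0.03 0.24902466479812493 22.75
scene [([298, 175, 32, 16, 145], [312.6, 182.4]), ([285, 235, 19, 16, 210], [294.5, 242.0]), ([315, 243, 42, 26, 562], [336.0, 255.4])]
[[353.9, 262.3], [290.5, 241.4]]
top [([344, 243, 28, 17, 264], [358.7, 251.3])]
[[370.5, 247.0], [307.1, 270.6]]
```

Call:
{"name": "play_rows", "arguments": {"commands": [[[-0.001,0.003,0,0,0,0,-1],[-0.002,0.006,0,0,0,0,-1],[-0.002,0.006,0,0,0,0,-1],[-0.002,0.006,0,0,0,0,-1]]]}}

```text
time_s: 23.25
eef_pos: [0.4612, -0.0612, 0.0329]
eef_rot: [-3.138, 0.206, 1.828]
wrist_force: [4.0, -10.8, -0.4]
width: 0.246
grip_force: 30.0
```

Call:
{"name": "play_rows", "arguments": {"commands": [[[-0.001,0.003,0,0,0,0,-1],[-0.001,0.004,0,0,0,0,-1],[-0.001,0.004,0,0,0,0,-1]]]}}

```text
time_s: 23.55
eef_pos: [0.4611, -0.061, 0.0331]
eef_rot: [-3.138, 0.207, 1.828]
wrist_force: [5.8, -17.6, 0.3]
width: 0.246
grip_force: 30.0
```

The end is against the stop: Fy is about -18 N, with the tube's middle at y ≈ -15 mm. I'll ease the push and press down.

Call:
{"name": "play_rows", "arguments": {"commands": [[[0.0015,-0.005,0,0,0,0,-1],[0.0015,-0.005,0,0,0,0,-1],[0.0015,-0.005,-0.003,0,0,0,-1],[0.0015,-0.005,-0.005,0,0,0,-1],[0.0015,-0.005,-0.005,0,0,0,-1],[0.0015,-0.005,-0.005,0,0,0,-1]]]}}

```text
time_s: 24.15
eef_pos: [0.462, -0.061, 0.0317]
eef_rot: [-3.139, 0.205, 1.829]
wrist_force: [1.1, -5.8, 15.5]
width: 0.245
grip_force: 30.0
```

```bash
python3 tb.py; python3 -c "
from plate import *
c=cap('scene');f=c['frame']; hsv=cv2.cvtColor(f,cv2.COLOR_RGB2HSV)
for r in range(216,256,2): print(r,''.join('B' if 3<=h<=16 and s>110 else ('T' if 17<=h<=30 and s>90 else ('#' if v<180 else '.')) for h,s,v in hsv[r,270:365]))
"
```

```text
tcp jig mm [  1.3 -10.1] [ 0.462  -0.061   0.0317] [-3.139  0.205  1.829] axis ang 104.77 F jig [-0.4 -5.9] 15.5 T jig [-1.95  0.03] 0.02 0.24454457616992686 24.15
scene [([298, 175, 32, 16, 142], [312.4, 182.8]), ([285, 235, 19, 16, 204], [294.5, 242.0]), ([315, 243, 42, 26, 559], [336.0, 255.5])]
[[353.8, 262.6], [290.5, 241.6]]
top [([344, 243, 28, 17, 266], [358.3, 251.2])]
[[370.1, 246.9], [306.7, 270.4]]
216 #BBBBBB##BBBBBBBB##B###B##################.##############...######B#B##BBBB#B#####B###BBBB#BBBB
218 ..#####B#BBB##B######B#B#B###############################..........#####BB#B##B#########BB#BBB#
220 .........####B#####BBBB###..###############.#############...######........######B#BB###BBB#BBBB
222 ...............#BBBBBBBBBB#..##############.##############..#########.........#########B#B##B#B
224 ............BBBBBBBBBBBBBBB..############################....##############..............#####B
226 .........BBBBBBBBBBBBBBTTB#..############################................####......###.........
228 .........#BBBBBBBBBBBBBBBB#...#############################.......................
[... 613 characters left out ...]

242 ........#######TTTTTTTTTTTTTTTTTT############...############......................#.###########
244 ........########TTTTTTTTTTTTTTTTT############TTTTTTTTTT#####...........................########
246 .........#####...#.#TTTTTTTTTTTTTT############TTTTTTTTTTTTT..................##################
248 ....#####......###...##T##TTTTTTTT############TTTTTTTTTTTTTTTTTT...........####################
250 ....##########.....##..........TTT############.TTTTTTTTTTTTTTTTTTTTTTT....########.............
252 ....################........####...############TTTTTTTTTTTTTTTTTTTTTTTTTTTTTT..................
254 ...######################.........##############TTTTTTTTTTTTTTTTTTTTTTTTTTTTTTTTTT.............
```

Call:
{"name": "play_rows", "arguments": {"commands": [[[0,0,-0.002,0,0,0,-1],[0,0,-0.002,0,0,0,-1],[0,0,-0.002,0,0,0,-1],[0,0,-0.002,0,0,0,-1],[0,0,-0.002,0,0,0,-1]]]}}

```text
time_s: 24.8
eef_pos: [0.4619, -0.0607, 0.0312]
eef_rot: [-3.139, 0.205, 1.829]
wrist_force: [0.1, -2.2, 21.6]
width: 0.249
grip_force: 30.0
```

Call:
{"name": "play_rows", "arguments": {"commands": [[[0,0,0,0,0,0,-1],[0,0,0,0,0,0,-1],[0,0,0,0,0,0,-1],[0,0,0,0,0,0,-1],[0,0,0,0,0,0,-1],[0,0,0,0,0,0,-1],[0,0,0,0,0,0,-1]]]}}

```text
time_s: 25.5
eef_pos: [0.4619, -0.0607, 0.0312]
eef_rot: [-3.139, 0.205, 1.829]
wrist_force: [-0.3, -1.8, 20.9]
width: 0.244
grip_force: 30.0
```

Everything is steady: 21 N down, sideways force close to zero, and the tube against the stop. Handing in.

```bash
python3 -c "
from rig import workorder; print(workorder.job_done())"
```

```text
the job is handed in; nothing more can be done
None
```

I handed the job in at 25.5 s; no verdict came back. The stop plate is home in the outer slot and released. The tube lies in the V against it, held with a 30 N grip and pressed down at about 21 N, with almost no sideways force. I had no pictures left for a last look, so this rests on forces, positions and pixel checks.

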